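Stopper the samples and snap the transport case shut

ROBOT

A 6-joint arm with a two-finger parallel gripper is mounted at the origin on a cart in front of the work surface, level with it; the furniture and walls round the work are solid. World frame = base frame: x ahead of the robot, y to its left, z up, the work surface at z = 0. Lengths are in mm, angles in degrees, forces in N, time in s.
With the tool pointing down it reaches from about 425 to 925 mm from the base axis. Payload 12.5 kg.
Tool frame: the origin (TCP) lies between the finger pads; the fingertips stand 8 mm ahead of it and the grasp point (between the pads) lies 11 mm behind it; z points along the fingers, y is the line along which they close (so a half turn about z gives the same grasp; the last joint's range is limited). The gripper opens to 85 mm and grips with 20 to 120 N. Pads are 22 mm wide; open, the fingers measure 114 mm over their backs; the gripper's body (76 mm by 85 mm) begins 54 mm behind the grasp point. The pads swing forward as they close: fully open they stand 13 mm farther back than shut.
Start: joints at [-71.024, 28.126, 89.318, -0, 62.55, -6.05], TCP at [264.425, -566.325, 239.327] pointing down, gripper open.
Joint ranges: [-177.58, 177.58], [-47.91, 125.51], [2.72, 160], [-65.01, 245.01], [3.68, 167.84], [-153.87, 153.87]. Speed limits (degrees/s): [127.2, 127.2, 159.86, 180, 180, 180].

INTERFACE

Orientations are given as a 3x3 rotation matrix whose columns are the frame's x, y, z axes.
In Python, from plant import bot, effector, inverse_kinematics, eyes, models gives the robot as it stands. Calls block until the motion is done:
- bot.reach(position, orientation): joint-space move of the TCP to a pose.
- bot.line_to(position, rotation=None, speed=150, stop_force=None): straight line of the TCP; rotation=None keeps the orientation; speed is the mean speed in mm/s. With stop_force (N) it stops when the force on the tool has changed by that much, and returns True; else False.
- bot.move_joints(angles): joint-space move.
- effector.command_gripper(opening, force=None): opening from 0.0 (shut) to 1.0 (fully open); force is the grip in N (None keeps the last); returns when the fingers have stopped.
- bot.sleep(seconds).
- inverse_kinematics(position, orientation): joint angles nearest the present ones, or None.
- eyes.get_image(name): name is "scene" or "top" or "wrist"; returns the picture (480x640x3 uint8, red, green, blue); there is no depth.
- eyes.calibration(name): a dict with "camera_matrix" (3x3 intrinsics, pixels), "position" and "orientation" of the camera in the world; the wrist camera has in their place "tool_from_camera" (4x4, takes a point from camera to tool coordinates, whose origin is the TCP and whose axes are the flange's). Camera axes: x right, y down, z forward; pixel columns grow to the right and rows downward; lengths in mm; the calibration is good to about 2 mm. The wrist camera is an equidistant fisheye: a pixel r from the principal point sees the ray r / f radians off the axis. A picture is of the moment at which its call begins: read the wrist's pose just before it. calibration takes no time and is no camera call.
A pose or a line that the arm cannot do raises bot.MotionError and nothing moves.
- bot.hand_in(): hands the job in; it is judged then, once.
Trained networks look in the newest picture that a camera, given by its name, has taken for a name from the list of things; names that differ only in an ending like _2 or _b are one class to them, and where a whole thing is asked for, a point or a joint stands for the part that bears it (a point fixed in the world has none). Each returns a list of dicts, best first, with "score" (0 to 1); they miss things now and then, are a little off and sometimes report something else, mostly with a low value. They report only what shows in the picture. A call takes as long as a camera call. They do not tell look-alikes from the thing itself.
- models.boxes_of(thing, camera): "position" ([column, row] in pixels, amid what is visible of it).
- models.masks_of(thing, camera): "pixels" (480x640 bool, what is visible of it) and "position" ([column, row] in pixels, amid what is visible of it).
- models.tip_of(thing, camera): "position" ([column, row] in pixels: a listed point, or the origin of a listed thing).
Readings, each from a call of its own:
- bot.current_t(): time.
- bot.current_q(): joint angles.
- bot.current_qd(): joint speeds.
- bot.current_effort(): joint torques, N m.
- bot.current_ee_pos(): TCP position.
- bot.current_ee_rot(): TCP orientation.
- bot.current_force(): force on the tool from outside, world axes, zero at the start.
- bot.current_wrist_torque(): the same for the moment, N m.
- bot.current_finger_gap(): opening from 0.0 (shut) to 1.0 (fully open).
- bot.current_finger_force(): force on a finger pad.
Only numpy, scipy, OpenCV 4.12 (cv2) and the standard library are available. Lean on these libraries where they do the work, as an engineer would, in place of code of your own. Each camera call takes 0.05 s, during which the arm holds its last target. There are 200 camera calls.

TASK

Two of the six stoppers in the sample case are standing up out of their bottles. With the lid still open, press those down until they are fully home on the glass like the others, then swing the lid over and press down on its front until the clip snaps and it is fully shut. Leave the bottles standing in their wells and do not shift the things lying around the case.

Things in the scene. Friction and masses are not known exactly. Their poses are not given: they have to be found in the camera images.
- case: Lower shell of a grey plastic sample case, 124 mm deep (its x) by 160 mm wide (its y), walls 4 mm, rim 50 mm above the table; it does not shift. Origin: centre of its underside, on the table. x points from the front (snap clip, robot side) to the back (hinge), y left, z up; turned by up to 0.35 rad.
- case_floor (a point): Centre of the case's floor inside, 6 mm above the table. A white insert, top 35 mm above the table, has six round wells of 37 mm at case x = -24 and +24 mm, y = -48, 0 and +48 mm, through to this floor; a stoppered bottle stands in each.
- lid (a joint): Lid angle, rad: 0 = shut, rim on rim; starts leaning open away from the robot against its stop at 2.05. The lid is a shallow tray 124 x 160 mm, 22 mm high, 0.15 kg, on a damped hinge: above about 1.5 it sinks back to the stop, below about 1.0 it sinks forward by itself in 1 to 3 s until it rests on the clip at about 0.09, front edge 11 mm up. A stopper standing up also holds it open.
- lid_hinge (a point): Middle of the lid's hinge axis, which runs along the case's y at the top of the back wall: 62 mm behind the case's origin, 50 mm above the table. The point turns with the lid: its -x axis points from the hinge to the front edge of the lid, which is 160 mm above the table at the start and 176 mm when the lid is upright.
- lid_front (a point): Where to press: on the lid's outer top face, mid-width, 18 mm from the front edge, 106 mm from the hinge; 72 mm above the table when shut, 82 mm when resting on the clip. About 9 N down here (7 to 13) makes the clip give way and snap over the bead on the lid's front edge. Site z points out of the top face, -x to the front edge.
- clip (a joint): Swing (rad) of the sprung black snap clip, 36 mm wide, at the middle of the case's front, pivoted at its foot: 0 = rest. The lid's bead pushes it out by about 0.055 as it passes and it springs back by itself; it needs no handling. Its top is about 72 mm above the table, 76 mm in front of the case's origin.
- bottle_1: Small amber glass bottle, 34 mm in diameter, glass 55 mm tall, 60 g, loose in one of the six wells (which one varies). Origin: centre of its underside, 6 mm above the table. On its axis sits a rubber stopper with a flat round flange, 21 mm across and 4 mm thick, its top 59 mm above the origin when fully home, more by the stopper joint's value when not.
- stopper_in_1 (a joint): How far the stopper of bottle_1 stands up out of the neck, in m: 0 = fully home, flange on the glass lip; 0.008 to 0.011 = standing up; at most 0.012. Pushed down on its top it yields at about 6 N and stays where left; home, it stops dead.
- bottle_2: Small amber glass bottle, 34 mm in diameter, glass 55 mm tall, 60 g, loose in one of the six wells (which one varies). Origin: centre of its underside, 6 mm above the table. On its axis sits a rubber stopper with a flat round flange, 21 mm across and 4 mm thick, its top 59 mm above the origin when fully home, more by the stopper joint's value when not.
- stopper_in_2 (a joint): How far the stopper of bottle_2 stands up out of the neck, in m: 0 = fully home, flange on the glass lip; 0.008 to 0.011 = standing up; at most 0.012. Pushed down on its top it yields at about 6 N and stays where left; home, it stops dead.
- bottle_3: Small amber glass bottle, 34 mm in diameter, glass 55 mm tall, 60 g, loose in one of the six wells (which one varies). Origin: centre of its underside, 6 mm above the table. On its axis sits a rubber stopper with a flat round flange, 21 mm across and 4 mm thick, its top 59 mm above the origin when fully home, more by the stopper joint's value when not.
- stopper_in_3 (a joint): How far the stopper of bottle_3 stands up out of the neck, in m: 0 = fully home, flange on the glass lip; 0.008 to 0.011 = standing up; at most 0.012. Pushed down on its top it yields at about 6 N and stays where left; home, it stops dead.
- bottle_4: Small amber glass bottle, 34 mm in diameter, glass 55 mm tall, 60 g, loose in one of the six wells (which one varies). Origin: centre of its underside, 6 mm above the table. On its axis sits a rubber stopper with a flat round flange, 21 mm across and 4 mm thick, its top 59 mm above the origin when fully home, more by the stopper joint's value when not.
- stopper_in_4 (a joint): How far the stopper of bottle_4 stands up out of the neck, in m: 0 = fully home, flange on the glass lip; 0.008 to 0.011 = standing up; at most 0.012. Pushed down on its top it yields at about 6 N and stays where left; home, it stops dead.
- bottle_5: Small amber glass bottle, 34 mm in diameter, glass 55 mm tall, 60 g, loose in one of the six wells (which one varies). Origin: centre of its underside, 6 mm above the table. On its axis sits a rubber stopper with a flat round flange, 21 mm across and 4 mm thick, its top 59 mm above the origin when fully home, more by the stopper joint's value when not.
- stopper_in_5 (a joint): How far the stopper of bottle_5 stands up out of the neck, in m: 0 = fully home, flange on the glass lip; 0.008 to 0.011 = standing up; at most 0.012. Pushed down on its top it yields at about 6 N and stays where left; home, it stops dead.
- bottle_6: Small amber glass bottle, 34 mm in diameter, glass 55 mm tall, 60 g, loose in one of the six wells (which one varies). Origin: centre of its underside, 6 mm above the table. On its axis sits a rubber stopper with a flat round flange, 21 mm across and 4 mm thick, its top 59 mm above the origin when fully home, more by the stopper joint's value when not.
- stopper_in_6 (a joint): How far the stopper of bottle_6 stands up out of the neck, in m: 0 = fully home, flange on the glass lip; 0.008 to 0.011 = standing up; at most 0.012. Pushed down on its top it yields at about 6 N and stays where left; home, it stops dead.
- tape: Roll of brown tape lying flat, 96 mm across, 48 mm high, at the back of the table. Bystander: leave it where it is. Origin: centre of its underside.
- shears: Blue-handled scissors lying flat, 199 mm long, to the right. Bystander: leave it where it is. Origin: centre of its underside.
- tweezers: Steel tweezers lying flat beside the right-hand side of the case, 118 mm long, 8 mm high. Bystander: leave it where it is. Origin: centre of its underside.
- spare_stopper: Loose tapered black rubber stopper, 24 mm, standing beside the left-hand side of the case. Bystander: leave it where it is. Origin: centre of its underside.
- bulb: Red rubber pipette bulb lying at the right front, 72 mm long, 41 mm high. Bystander: leave it where it is. Origin: centre of its underside.
There are look-alikes about, which are no part of the job. Leave any yellow look-alike of the bottle_1 alone.

How it is judged:
By the outcome, as a careful person would: the job done as asked, in the order asked, and still so for the second after the job is handed in, with the robot touching nothing.
It also fails if it takes over 51 s, if anything falls off the work surface, if the arm or the gripper's body presses on something with over 40 N, if the wrist force passes 120 N, or if a joint passes its speed limit or range.

## Working session

There is one attempt and no reset: what is moved stays moved. The work goes in short steps, each a Python script; the robot and the scene stay as the last script left them, time stands still between calls to the robot, and variables do not carry over. Pictures are saved under pics/ and viewed, at most 10 in all, crops included, and the job is handed in when it is done.

```bash
mkdir -p pics; ls; python3 - <<'E'
from plant import bot,eyes,models
import cv2
for n in("top","scene"):
    im=eyes.get_image(n); cv2.imwrite(f"pics/{n}0.png",im[:,:,::-1]); c=eyes.calibration(n)
    print(n,c["camera_matrix"].tolist(),c["position"],c["orientation"])
    for t in("case_floor","lid_hinge","lid_front","case"):
        print(t,[(r["score"],r["position"]) for r in models.tip_of(t,n)][:2])
    print("b",[(r["score"],r["position"]) for r in models.tip_of("bottle_1",n)])
print(bot.current_t())
E
```

```text
pics
top [[448.2188633697209, 0.0, 324.4076303301641], [0.0, 448.2188633697209, 238.65353026390335], [0.0, 0.0, 1.0]] [473.03153104 -94.11731156 974.4551223 ] [[-3.50961363e-05 -9.93905954e-01  1.10231362e-01]
 [-9.99442823e-01 -3.64435996e-03 -3.31777415e-02]
 [ 3.33772775e-02 -1.10171108e-01 -9.93352044e-01]]
case_floor [(0.89, [300.8, 277.7])]
lid_hinge [(0.91, [294.3, 245.1])]
lid_front [(0.66, [279.7, 290.0]), (0.57, [280.5, 204.8])]
case [(0.74, [302.9, 277.5])]
b [(0.77, [276.8, 271.1]), (0.68, [318.7, 261.6]), (0.57, [322.9, 279.5]), (0.57, [363.0, 328.0]), (0.47, [295.3, 262.6])]
scene [[519.2039456319412, 0.0, 323.5137576161416], [0.0, 519.2039456319412, 241.7262243584482], [0.0, 0.0, 1.0]] [ 23.14424981 469.53752726 835.46946688] [[-0.70774502 -0.48590628  0.51282753]
 [-0.70638396  0.47553284 -0.52429974]
 [ 0.0108942  -0.73332367 -0.67979241]]
case_floor [(0.98, [342.3, 297.2])]
lid_hinge [(0.77, [316.9, 271.6])]
lid_front [(0.86, [287.0, 228.9])]
case [(0.71, [340.8, 300.6])]
b [(0.69, [346.5, 277.1]), (0.69, [253.2, 242.5]), (0.63, [352.7, 300.1]), (0.63, [423.6, 293.7]), (0.54, [342.1, 316.4]), (0.51, [319.3, 305.6]), (0.5, [332.5, 287.9]), (0.49, [363.0, 286.5]), (0.19, [386.5, 209.6])]
0.6
```

```bash
python3 - <<'E'
import cv2,numpy as np
a=cv2.imread("pics/top0.png");b=cv2.imread("pics/scene0.png")
A=cv2.resize(a[190:340,220:420],(400,300),interpolation=3);B=cv2.resize(b[200:350,240:440],(400,300),interpolation=3)
C=np.vstack([np.hstack([A,B]),np.hstack([cv2.resize(a,(400,300)),cv2.resize(b,(400,300))])])
cv2.imwrite("pics/c0.png",C)
E
```

```text
(no output)
```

View pics/c0.png

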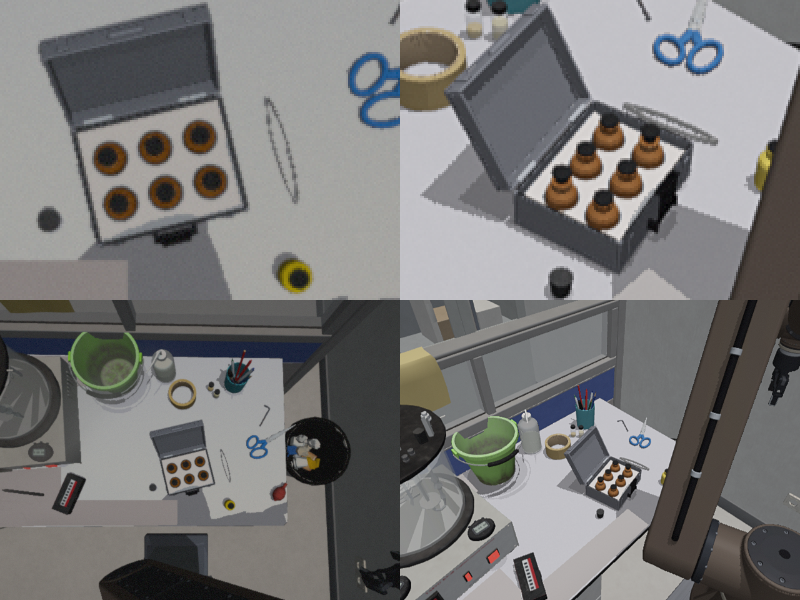

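```bash
cat > h.py <<'E'
import numpy as np,cv2
from scipy.optimize import least_squares
from plant import bot,effector,eyes,models,inverse_kinematics
def proj(P,c):
    R=np.array(c["orientation"]);p=(np.asarray(P,float)-np.array(c["position"]))@R
    K=np.array(c["camera_matrix"]);q=p@K.T
    return q[:,:2]/q[:,2:]
W=[(x,y) for x in(-24,24) for y in(-48,0,48)]
def world(p,L):  # p=(x,y,yaw)
    c,s=np.cos(p[2]),np.sin(p[2]);L=np.atleast_2d(np.asarray(L,float))
    return np.c_[p[0]+c*L[:,0]-s*L[:,1],p[1]+s*L[:,0]+c*L[:,1],L[:,2]]
def Rdown(yaw): # tool z down, tool y along angle yaw
    y=np.array([np.cos(yaw),np.sin(yaw),0]);z=np.array([0,0,-1.])
    return np.c_[np.cross(y,z),y,z]
E
python3 - <<'E'
from h import *
cal={n:eyes.calibration(n) for n in("top","scene")}
ob={"top":[(300.8,277.7),(294.3,245.1)],"scene":[(342.3,297.2),(316.9,271.6)]}
L=[(0,0,6),(62,0,50)]
f=lambda p:np.concatenate([(proj(world(p,L),cal[n])-ob[n]).ravel() for n in ob])
r=least_squares(f,[600,-40,0.1]);p=r.x;print(p,r.fun.round(1))
img={n:cv2.imread(f"pics/{n}0.png") for n in cal}
for it in range(3):
    H=[(x,y,63) for x,y in W];meas={}
    for n in cal:
        g=img[n].max(2).astype(float);m=[]
        for q in proj(world(p,H),cal[n]):
            u0,v0=np.round(q).astype(int);yy,xx=np.mgrid[v0-9:v0+10,u0-9:u0+10]
            w=np.clip(75-g[yy,xx],0,40)*(np.hypot(yy-q[1],xx-q[0])<9);m.append(((w*xx).sum()/w.sum(),(w*yy).sum()/w.sum()))
        meas[n]=np.array(m)
    # pose + per-stopper height
    def f(v):
        P=world(v[:3],[(x,y,63+h) for (x,y),h in zip(W,v[3:])])
        return np.concatenate([(proj(P,cal[n])-meas[n]).ravel() for n in cal]+[v[3:]*.02])
    r=least_squares(f,np.r_[p,np.zeros(6)],loss="soft_l1");p=r.x[:3]
    print(p,r.x[3:].round(1),r.fun[:24].round(1))
np.save("p.npy",p)
print(bot.current_q(), eyes.calibration("wrist"))
E
```

```text
[ 4.99176073e+02 -7.56790359e+01  2.16668877e-01] [ 0.  -1.6 -0.2  1.1 -0.2  0.4  0.6 -0.1]
[ 5.00533535e+02 -7.46881567e+01  2.38963043e-01] [9.5 1.3 1.2 2.5 1.  8. ] [ 0.4  0.7  0.4  0.6  0.4  0.7  0.5  0.3  0.4  0.5  0.4  0.5 -0.6 -0.
 -0.7 -0.1 -0.7 -0.1 -0.9 -0.  -0.8 -0.1 -0.9 -0.1]
[ 5.00578383e+02 -7.46139427e+01  2.40352306e-01] [9.6 1.3 1.2 2.7 1.  8.1] [ 0.5  0.7  0.4  0.6  0.4  0.7  0.5  0.2  0.3  0.5  0.4  0.6 -0.6 -0.
 -0.8 -0.1 -0.7 -0.1 -0.7 -0.  -0.8 -0.1 -0.9 -0.1]
[ 5.00578380e+02 -7.46139396e+01  2.40352323e-01] [9.6 1.3 1.2 2.7 1.  8.1] [ 0.5  0.7  0.4  0.6  0.4  0.7  0.5  0.2  0.3  0.5  0.4  0.6 -0.6 -0.
 -0.8 -0.1 -0.7 -0.1 -0.7 -0.  -0.8 -0.1 -0.9 -0.1]
[-7.10239287e+01  2.81271940e+01  8.93203454e+01  1.03844360e-03
  6.25478299e+01 -6.04819590e+00] {'camera_matrix': array([[371.64829954,   0.        , 319.4351784 ],
       [  0.        , 371.64829954, 241.57506151],
       [  0.        ,   0.        ,   1.        ]]), 'tool_from_camera': array([[ 5.33570779e-04, -9.49766223e-01, -3.12959802e-01,
         7.95589637e+01],
       [ 9.99999732e-01,  3.49831932e-04,  6.43252206e-04,
        -8.57988009e-01],
       [-5.01455885e-04, -3.12960061e-01,  9.49766155e-01,
        -1.36575457e+02],
       [ 0.00000000e+00,  0.00000000e+00,  0.00000000e+00,
         1.00000000e+00]])}
```

```bash
python3 - <<'E'
from h import *
p=np.load("p.npy");print(np.round(bot.current_ee_rot(),2).tolist())
def at(x,y,tip): return world(p,(x,y,tip+8))[0]
R=min((Rdown(p[2]+a) for a in(np.pi/2,-np.pi/2)),key=lambda R:np.abs(inverse_kinematics(at(-24,-48,150),R)-bot.current_q()).max() if inverse_kinematics(at(-24,-48,150),R) is not None else 1e9)
R=Rdown(p[2]+np.pi/2) if inverse_kinematics(at(-24,-48,150),Rdown(p[2]+np.pi/2)) is not None else R
for a in [(-24,-48,65),(24,48,210),(165,0,210),(165,0,135),(20,0,135),(-44,0,70)]:
    q=inverse_kinematics(at(*a),R);print(a,None if q is None else np.round(q))
print(R.round(2).tolist())
np.save("R.npy",R)
E
```

```text
[[0.91, 0.42, 0.0], [0.42, -0.91, -0.0], [0.0, 0.0, -1.0]]
(-24, -48, 65) [ -22.   33.  115.   -0.   32. -126.]
(24, 48, 210) [ -10.   21.  106.   -0.   53. -114.]
(165, 0, 210) [  -9.   32.   85.   -0.   63. -113.]
(165, 0, 135) [  -9.   37.   89.   -0.   54. -113.]
(20, 0, 135) [ -15.   27.  109.   -0.   43. -119.]
(-44, 0, 70) [ -19.   30.  120.   -0.   30. -122.]
[[-0.97, -0.24, 0.0], [-0.24, 0.97, 0.0], [-0.0, 0.0, -1.0]]
```

```bash
python3 - <<'E'
from h import *
p=np.load("p.npy");R=Rdown(p[2]+np.pi);np.save("R.npy",R)
def at(x,y,tip): return world(p,(x,y,tip+8))[0]
effector.command_gripper(0.0,20)
for w in[(-24,-48),(24,48)]:
    print(np.round(inverse_kinematics(at(*w,120),R)))
    bot.reach(at(*w,120),R)
    bot.line_to(at(*w,85),speed=120)
    hit=bot.line_to(at(*w,60),speed=20,stop_force=16)
    print(hit,bot.current_ee_pos()[2]-8,bot.current_force())
    bot.line_to(at(*w,120),speed=120)
q=bot.current_ee_pos();T=np.eye(4)
bot.line_to(at(0,0,215),speed=150)
for n in("top","scene","wrist"): cv2.imwrite(f"pics/{n}1.png",eyes.get_image(n)[:,:,::-1])
a=cv2.imread("pics/wrist1.png");b=cv2.imread("pics/scene1.png")
cv2.imwrite("pics/c1.png",np.hstack([cv2.resize(a,(400,300)),cv2.resize(b[200:350,240:440],(400,300),interpolation=3)]))
print(bot.current_t())
E
```

```text
[-22.  27. 113.  -0.  40. 144.]
True 64.99419560390518 [-2.11065493  1.15865549  9.92374014]AttributeError: 'NoneType' object has no attribute 'rint'

The above exception was the direct cause of the following exception:

Traceback (most recent call last):
TypeError: loop of ufunc does not support argument 0 of type NoneType which has no callable rint method
```

```bash
python3 - <<'E'
from h import *
p=np.load("p.npy");R=Rdown(p[2]);np.save("R.npy",R)
def at(x,y,tip): return world(p,(x,y,tip+8))[0]
for w in[(24,48)]:
    print(np.round(inverse_kinematics(at(*w,120),R)), bot.current_ee_pos())
    bot.line_to(at(-24,-48,130),speed=120)
    bot.reach(at(*w,130),R)
    bot.line_to(at(*w,85),speed=120)
    hit=bot.line_to(at(*w,60),speed=20,stop_force=16)
    print(hit,bot.current_ee_pos()[2]-8,bot.current_force())
    bot.line_to(at(*w,130),speed=120)
bot.line_to(at(0,0,215),speed=150)
for n in("top","scene","wrist"): cv2.imwrite(f"pics/{n}1.png",eyes.get_image(n)[:,:,::-1])
a=cv2.imread("pics/wrist1.png");b=cv2.imread("pics/scene1.png")
cv2.imwrite("pics/c1.png",np.hstack([cv2.resize(a,(400,300)),cv2.resize(b[200:350,240:440],(400,300),interpolation=3)]))
print(bot.current_t())
E
```

```text
[-10.  28. 112.  -0.  41. -24.] [ 488.4571103  -126.83984581  127.51190561]
True 65.00504589516925 [-1.32659719 -0.1874366   9.04679173]
11.4833
```

View pics/c1.png

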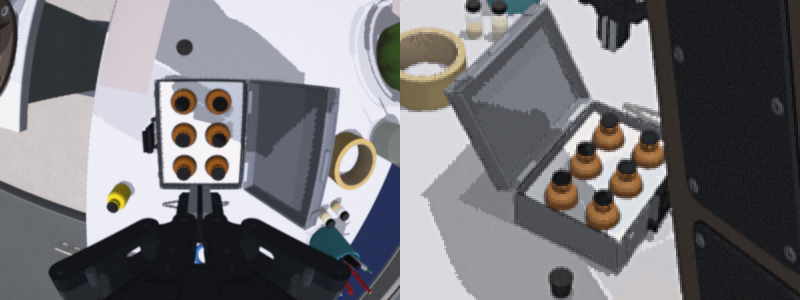

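```bash
python3 - <<'E'
from h import *
p=np.load("p.npy");R=Rdown(p[2]-np.pi/2);np.save("R.npy",R)
def at(x,y,tip): return world(p,(x,y,tip+8))[0]
print(np.round(inverse_kinematics(at(165,0,215),R)))
bot.reach(at(165,0,215),R)
bot.line_to(at(165,0,135),speed=120)
hit=bot.line_to(at(18,0,135),speed=50,stop_force=15)
print(hit,bot.current_ee_pos()-at(18,0,135),bot.current_force(),bot.current_t())
if not hit:
    bot.line_to(at(40,0,180),speed=120); bot.sleep(1.5)
for n in("top","scene","wrist"): cv2.imwrite(f"pics/{n}2.png",eyes.get_image(n)[:,:,::-1])
a=cv2.imread("pics/wrist2.png");b=cv2.imread("pics/scene2.png")
cv2.imwrite("pics/c2.png",np.hstack([cv2.resize(a,(400,300)),cv2.resize(b[200:350,240:440],(400,300),interpolation=3)]))
E
```

```text
[-9. 32. 85. -0. 63. 67.]
False [0.07356767 0.01549113 0.01274358] [-0.59768061  0.19906461  0.26712403] 16.8917
```

View pics/c2.png

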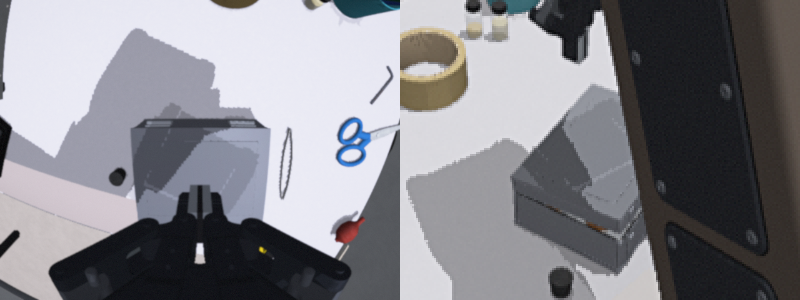

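The lid has come over and is sinking towards the clip (scene crop shows a narrowing gap at about (600,225)). Next I press its front.

```bash
python3 - <<'E'
from h import *
p=np.load("p.npy");R=np.load("R.npy")
def at(x,y,tip): return world(p,(x,y,tip+8))[0]
bot.reach(at(-44,0,150),R); bot.sleep(0.7)
bot.line_to(at(-44,0,95),speed=100)
z=95;hit=bot.line_to(at(-44,0,68),speed=15,stop_force=25)
print(hit,bot.current_ee_pos()[2]-8,bot.current_force(),bot.current_t())
bot.line_to(at(-44,0,150),speed=100)
bot.reach(at(40,-0,260),R); bot.sleep(.3)
for n in("scene","wrist"): cv2.imwrite(f"pics/{n}3.png",eyes.get_image(n)[:,:,::-1])
a=cv2.imread("pics/wrist3.png");b=cv2.imread("pics/scene3.png")
cv2.imwrite("pics/c3.png",np.hstack([cv2.resize(a,(400,300)),cv2.resize(b[200:350,240:440],(400,300),interpolation=3)]))
print(bot.current_t())
E
```

```text
True 71.76168833544389 [-2.53115356e+00 -3.48105183e-03  1.45978737e+01] 22.3917
24.3417
```

View pics/c3.png

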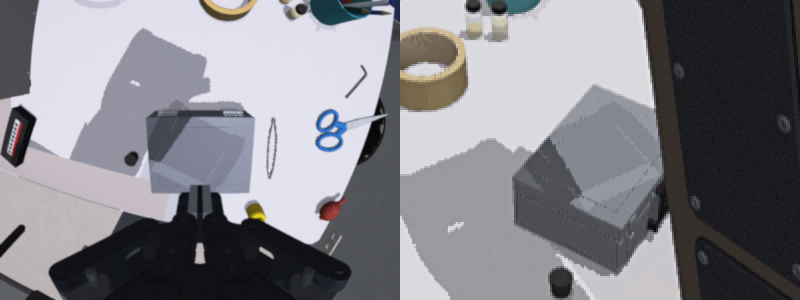

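```bash
python3 -c "
from plant import bot
print(bot.hand_in())"
```

```text
the job is handed in; nothing more can be done
None
```

I pressed both raised stoppers (front right and back left) home, closed the lid and pressed its front to 72 mm, the shut height; the last picture shows no gap, and the job was handed in at about 24 s.

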